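Turn the sample block to the photometer port and hold the shutter pin open

ROBOT

A 6-joint arm with a two-finger parallel gripper is mounted at the origin on the work surface. World frame = base frame: x ahead of the robot, y to its left, z up, the work surface at z = 0. Lengths are in m, angles in degrees, forces in N, time in s.
With the tool pointing down it reaches from about 0.35 to 0.875 m from the base axis. Payload 4.2 kg.
Tool frame: the origin (TCP) lies midway between the tips of the shut fingers; the grasp point (between the pads) lies 19 mm behind it; z points along the fingers, y is the line along which they close (so a half turn about z gives the same grasp; the last joint's range is limited). The gripper opens to 87 mm and grips with 3 to 60 N. Pads are 19 mm wide; open, the fingers measure 117 mm over their backs; the gripper's body (75 mm by 190 mm) begins 51 mm behind the grasp point.
Start: joints at [-50.844, 22.042, 0.453, 0, -68.411, -14.817], TCP at [0.258, -0.569, 0.223] pointing down, gripper open.
Joint ranges: [-179.83, 179.83], [-69.29, 118.12], [-61.27, 80.66], [-181.25, 117.63], [-171.15, -9.14], [-177.46, 177.46]. Speed limits (degrees/s): [159.86, 159.86, 180, 180, 180, 180].

INTERFACE

Orientations are given as a 3x3 rotation matrix whose columns are the frame's x, y, z axes.
In Python, from station import r, cams gives the robot as it stands.
- The arm moves only by the tool play_rows, never from a script. Its argument "commands" is text: rows parted by semicolons, each of 6 numbers parted by spaces: the shift along the world's x, y, z normalised to -1 to 1, where 1 is 30 mm, then the turn, a rotation vector about the world's x, y, z normalised to -1 to 1, where 1 is 0.15 rad. A call has 1 to 20 rows; each row shifts and turns the commanded pose from where the row before left it; what a row does not reach is not made up. A row lasts 1/10 s, in which the tool goes at most 50 mm and 8.59 degrees, less where a joint would pass 70% of its speed; a pose out of reach is approached as far as the arm can. A call with a number of a shift or a turn outside -1 to 1 is refused whole. A call with a gripper value outside its range is refused whole. "grip" is the finger opening in mm, from 0 to 87, set as the call begins (left out, the last holds). The fingers move at their own pace and stop on an object; the grip force is fixed at half the most. Time passes only in rows, so rows that do not move let the fingers close. It gives the time, the measured TCP pose, the force, the opening and the grip force at its end, in the units of the state.
- r.sense(): the state, without advancing time (a new reading comes with each control period).
- cams.capture(name): name is "scene" or "top" or "wrist"; returns (picture, depth): 480x640x3 uint8, blue, green, red; 480x640 float32, m along the optical axis (not along the pixel's ray), 0 where there is no reading.
- cams.camera_info(name): a dict with "mtx" (3x3 intrinsics, pixels), "R" (3x3) and "t" (3): a world point X has camera coordinates R X + t. Camera axes: x right, y down, z forward; pixel columns grow to the right and rows downward; lengths in m; the calibration is good to about 2 mm. A picture is of the moment at which its call begins: read the wrist's pose just before it. camera_info takes no time and is no camera call; for the wrist camera it gives the pose at the moment of the call.
- r.finish_job(): hands the job in; it is judged then, once.
The state is a dict: "time_s": time; "joints": joint angles; "joint_velocities": joint speeds; "effort": joint torques, N m; "tcp_pos": TCP position; "ee_rot": TCP orientation; "wrist_force": force on the tool from outside, world axes, zero at the start; "moment": the same for the moment, N m; "gripper_width": opening from 0.0 (shut) to 1.0 (fully open); "gripper_force": force on a finger pad.
Only numpy, scipy, OpenCV 4.12 (cv2) and the standard library are available. Lean on these libraries where they do the work, as an engineer would, in place of code of your own. Each camera call takes 0.05 s, during which the arm holds its last target. There are 200 camera calls.

TASK

The first side of the white sample block has been read: turn the block so that its slotted side now stands flat against the photometer's upright steel bracket, slot in line with the bracket's hole, upright on the base plate, and let go of it. Then pull the sprung shutter pin fully back out of its seat hole and finish while still gripping it and holding it there, open for the reading. Leave the other lab things where they are, and do not tip the block over.

Things in the scene. Friction and masses are not known exactly. Their poses are not given: they have to be found in the camera images.
- photometer: Fixed bench photometer on a steel tray (tray floor at world z = 2 mm). Origin on its underside, below the centre of the bracket's front face; +x points away from the robot, within 20 deg; z up. Grey base plate, top at z = 12, x -170 to 135, y -120 to 120 mm; open in front of the bracket (x < 0). Behind the bracket and pin a grey lamp housing, x 47 to 129, y -45 to 45, top z = 88.
- port (a point): Centre of the 10 mm hole in the steel bracket, on the bracket's front face: x = 0, y = 0, z = 60 mm in the photometer's frame, same axes. The bracket is an upright plate 70 mm wide (y -35 to 35), 3 mm thick, flat front face looking along -x, top edge at z = 84.
- sample_block: Loose white plastic block, 46 x 46 x 75 mm tall, 0.14 to 0.28 kg, on the base plate 75 to 120 mm before the bracket. Origin: centre of underside, z up. Its +x side has a groove 16 wide, 8 deep, full height (from above a U open to +x); other sides plain. It starts 50 to 127 deg counter-clockwise (from above) of its goal, where its x is along the photometer's x, origin 23 mm before the bracket.
- slot_face (a point): Point in the plane of the block's slotted side, midway across the slot, 48 mm above the underside, 23 mm from the block's centre line along its +x: level with the port when the block stands on the base plate. Axes as the block's.
- shutter_pin (a joint): How far the sprung pin is pulled back, m: 0 seated, 0.030 fully back at its stop. It slides along the photometer's -y. The spring draws it home with about 4 N when seated, rising to 8.5 N fully back; it does not latch and snaps home if let go. A friction grip on the smooth neck alone creeps slowly under this pull: let the fingers bear on the flange.
- pin_grip (a point): Middle of the pin's grip neck, on its axis; moves with the pin; seated at x 25, y -75, z 60 mm in the photometer's frame, same axes. Neck: level aluminium bar along y, 16 mm diameter, 38 long, free all round, 48 above the base plate. Its outer (-y) end has a flange 32 mm across, 7 thick, to pull against. Grip it from above, fingers closing along the photometer's x, between guide block and flange.
- pin_tip (a point): Inner end of the pin's 10 mm shaft, at x 25, z 60 mm in the photometer's frame, y = +23 seated and -7 fully back. It seats 10 mm deep in a dark steel block (x 8 to 42, y 13 to 29, top z = 78) and slides in a like guide block (y -55 to -37). Axes as the photometer's.
- blank_block: Bystander: plain white block 46 x 46 x 75 mm without a slot, a grey disc on top, standing on the tray left of the photometer. Origin: centre of its underside.
- stopper: Bystander: small reddish-brown stopper, 30 mm across, 26 mm tall, standing on the left edge of the photometer's base plate. Origin: centre of its underside.
- beaker: Bystander: glass beaker, 70 mm across, 90 mm tall, on the tray left of the photometer. Origin: centre of its underside.
- cylinder: Bystander: glass measuring cylinder on a 64 mm foot, 193 mm tall, on the tray left of and behind the photometer. Origin: centre of its underside.
- dish: Bystander: white porcelain dish, 84 mm across, 35 mm tall, on the tray right of the photometer. Origin: centre of its underside.
- flask: Bystander: amber jar with black cap, 56 mm across, 100 mm tall, on the tray right of the photometer. Origin: centre of its underside.
- spatula: Bystander: steel lab spoon, 170 mm long, lying on the tray near its right front corner. Origin: centre of its underside.
- rack: Bystander: wooden test tube rack 80 x 226 mm with tubes up to 162 mm high, on the bench left of the tray. Origin: centre of its underside.
Not all that is in view belongs to the job. What is shaped like the sample_block but yellow is not meant.

How it is judged:
By the outcome, as a careful person would: the job done as asked, in the order asked, and still so for the second after the job is handed in, while the arm keeps its last pose, push and grip.
It also fails if it takes over 45 s, if anything falls off the work surface, if the arm or the gripper's body presses on something with over 40 N, if the wrist force passes 120 N, or if a joint passes its speed limit or range.

## Working session

There is one attempt and no reset: what is moved stays moved. The work goes in short steps, Python scripts to look and compute and a tool call to move; the robot and the scene stay as the last step left them, time stands still between calls to the robot, and variables do not carry over. Pictures are saved under pics/ and viewed, at most 10 in all, crops included, and the job is handed in when it is done.

Besides the shell and the picture viewer there is one more tool, called after "Emit:" as name(argument=value, ...), one argument or row to a line, values as JSON. play_rows: Moves the arm, as the interface text tells. Scaled input: -1 to 1 covers 30 mm each way for a shift and 0.15 rad each way for a turn. Its arguments: {"type":"object","properties":{"commands":{"type":"string"},"grip":{"type":"number"}},"required":["commands"]}

```bash
ls; mkdir -p pics
python3 - <<'E'
from station import r,cams
import cv2,numpy as np
s=r.sense();print(s['time_s'],s['tcp_pos'],s['ee_rot'],s['gripper_width'])
for n in ['scene','top']:
    p,d=cams.capture(n);cv2.imwrite(f'pics/{n}0.png',p);np.savez(f'{n}0.npz',d=d,p=p,**cams.camera_info(n))
    i=cams.camera_info(n);print(n,i['mtx'],i['R'],i['t'])
E
```

```text
pics
0.0 [ 0.25736101 -0.56888568  0.22147517] [[-9.11215626e-01 -4.11928634e-01 -9.39856887e-04]
 [-4.11929703e-01  9.11213530e-01  1.95504665e-03]
 [ 5.10706175e-05  2.16862402e-03 -9.99997647e-01]] 0.9981248945775981
scene [[584.17371982   0.         320.46966701]
 [  0.         584.17371982 243.01331739]
 [  0.           0.           1.        ]] [[ 0.52163551  0.85301149  0.01636472]
 [ 0.60286179 -0.35495525 -0.71453792]
 [-0.60370031  0.38259401 -0.69940529]] [-0.38903109 -0.24446124  1.90335146]
top [[624.75980174   0.         321.72657525]
 [  0.         624.75980174 243.04468295]
 [  0.           0.           1.        ]] [[ 0.01029021 -0.99977039 -0.01879571]
 [-0.9812996  -0.0064834  -0.19237737]
 [ 0.19221134  0.02042382 -0.981141  ]] [0.11213939 0.55314131 1.61744664]
```

View pics/top0.png

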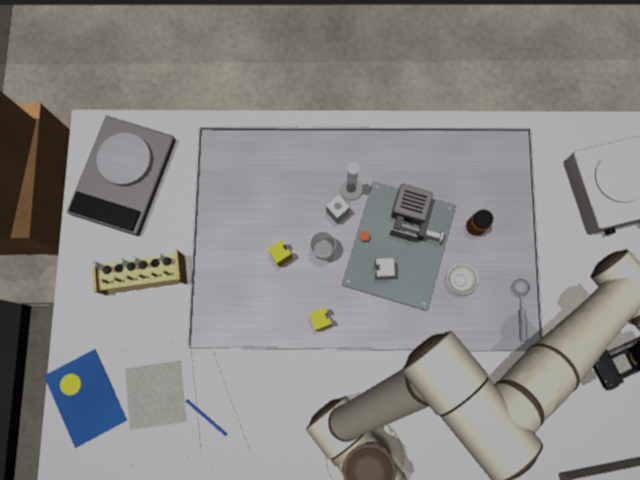

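View pics/scene0.png

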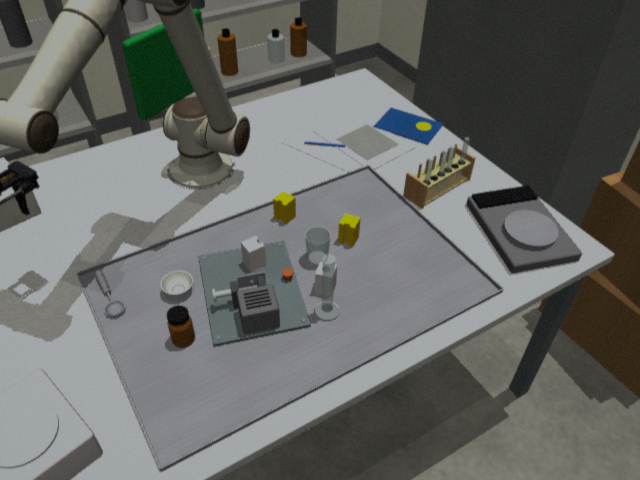

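The top view shows the photometer plate at about (400,243), with the bracket near (407,232) and the pin's flange near (441,238). There are four block-shaped things:
- White with a slot, at (385,268) on the plate. This fits the sample_block.
- White with a grey disc, at (337,208). This is the blank.
- Yellow, at (281,252) and (321,319). These are not meant.

I'll enlarge the first to confirm it.

Run:
```python
import cv2,numpy as np
p=cv2.imread('pics/top0.png')[175:312,335:465]
cv2.imwrite('pics/crop0.png',cv2.resize(p,None,fx=4.3,fy=4.3,interpolation=cv2.INTER_CUBIC))
```

```text
(no output)
```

View pics/crop0.png

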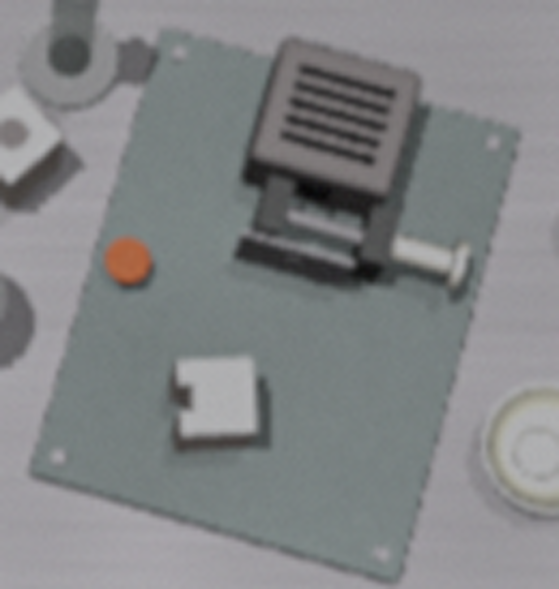

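The crop confirms it: a plain white block with its slot opening to the image left (world +y), no disc on top. The block's top corners are at about (177,358), (256,355), (260,436) and (180,438) in the crop. The plate's corners are at (163,28), (520,128), (395,580) and (32,472).

```bash
cat > h.py <<'E'
import numpy as np
def ray(px,info,z):
    px=np.atleast_2d(px).astype(float)
    K,R,t=info['mtx'],info['R'],np.asarray(info['t']).ravel()
    d=np.c_[px,np.ones(len(px))]@np.linalg.inv(K).T@R
    o=-R.T@t
    return o+d*((z-o[2])/d[:,2])[:,None]
def fit(model,world):  # 2D rigid: world=R(a) model + t
    m=np.asarray(model,float);w=np.asarray(world)[:,:2]
    mc,wc=m.mean(0),w.mean(0);A=(m-mc).T@(w-wc)
    a=np.arctan2(A[0,1]-A[1,0],A[0,0]+A[1,1])
    R=np.array([[np.cos(a),-np.sin(a)],[np.sin(a),np.cos(a)]])
    t=wc-R@mc
    return np.degrees(a),t,np.linalg.norm(m@R.T+t-w,axis=1)
E
python3 - <<'E'
import numpy as np
from h import *
i=np.load('top0.npz')
f=lambda c:(np.array(c)+.5)/4.3-.5+[335,175]
W=ray(f([(163,28),(520,128),(395,580),(32,472)]),i,.014)
print(fit([(.135,.12),(.135,-.12),(-.17,-.12),(-.17,.12)],W))
B=ray(f([(177,358),(256,355),(260,436),(180,438)]),i,.089)
# block frame: slot +x is image-left; image-left-top = (+x,-y)
h=.023
print(fit([(h,-h),(-h,-h),(-h,h),(h,h)],B))
E
```

```text
(np.float64(-16.251398923007063), array([ 0.57580341, -0.09917602]), array([0.00180269, 0.00088232, 0.00254777, 0.00216999]))
(np.float64(92.08440428777189), array([ 0.4835634 , -0.04980312]), array([0.00160674, 0.00205709, 0.00194382, 0.00187888]))
```

Run:
```python
from station import r,cams
import numpy as np
s=r.sense();i=cams.camera_info('wrist');R=i['R'];t=np.ravel(i['t'])
E=np.array(s['ee_rot']);print('cam in tool',E.T@(-R.T@t-s['tcp_pos']));print('cam axes in tool',(E.T@R.T).round(3));print(i['mtx'])
from h import *
I=np.load('top0.npz')
P=lambda px,z:ray([px],I,z)[0]
a=np.radians(-16.25);Rp=np.array([[np.cos(a),-np.sin(a)],[np.sin(a),np.cos(a)]])
for n,px,z in [('cylfoot',(351,190),.005),('beaker top',(323,247),.092),('flask cap',(482,219),.102),('dish',(461,279),.037),('stopper',(364.8,236),.04),('blank',(337,207),.077)]:
    w=P(px,z);print(n,w.round(3),((w[:2]-[.5758,-.0992])@Rp).round(3))
```

```text
cam in tool [ 0.07255531 -0.00140197 -0.16094353]
cam axes in tool [[ 0.    -0.964 -0.265]
 [ 1.     0.    -0.   ]
 [ 0.001 -0.265  0.964]]
[[424.51541711   0.         314.05873523]
 [  0.         424.51541711 241.77743602]
 [  0.           0.           1.        ]]
cylfoot [0.714 0.037 0.005] [0.094 0.17 ]
beaker top [0.534 0.113 0.092] [-0.099  0.192]
flask cap [ 0.61  -0.301  0.102] [ 0.089 -0.185]
dish [ 0.46  -0.255  0.037] [-0.067 -0.182]
stopper [0.575 0.001 0.04 ] [-0.029  0.096]
blank [0.646 0.077 0.077] [0.018 0.188]
```

Emit:
play_rows(
  commands="0.48 1 0 0 0 0.47;0.48 1 0 0 0 0.47;0.48 1 0 0 0 0.47;0.48 1 0 0 0 0.47;0.48 1 0 0 0 0.47;0.48 1 0 0 0 0.47;0.48 1 0 0 0 0.47;0.48 1 0 0 0 0.47;0.48 1 0 0 0 0.47;0.48 1 0 0 0 0.47;0.48 1 0 0 0 0.47;0.48 1 0 0 0 0.47;0.48 1 0 0 0 0.47;0.48 1 0 0 0 0.47;0.48 1 0 0 0 0.47;0.48 1 0 0 0 0.47;0.48 1 0 0 0 0.47;0 0 0 0 0 0;0 0 0 0 0 0",
  grip=87,
)

```text
time_s: 2.0
tcp_pos: [0.5022, -0.0588, 0.222]
ee_rot: [[0.053, -0.999, -0.001], [-0.999, -0.053, -0.0], [0.0, 0.001, -1.0]]
wrist_force: [-0.5, -0.2, -0.2]
gripper_width: 1.0
gripper_force: 0.0
```

Run:
```python
from station import r,cams
import cv2,numpy as np
i=cams.camera_info('wrist');p,d=cams.capture('wrist');cv2.imwrite('pics/w1.png',p);np.savez('w1.npz',d=d,p=p,**i)
print(-i['R'].T@np.ravel(i['t']))
```

```text
[ 0.5063802  -0.13229115  0.38294568]
```

View pics/w1.png

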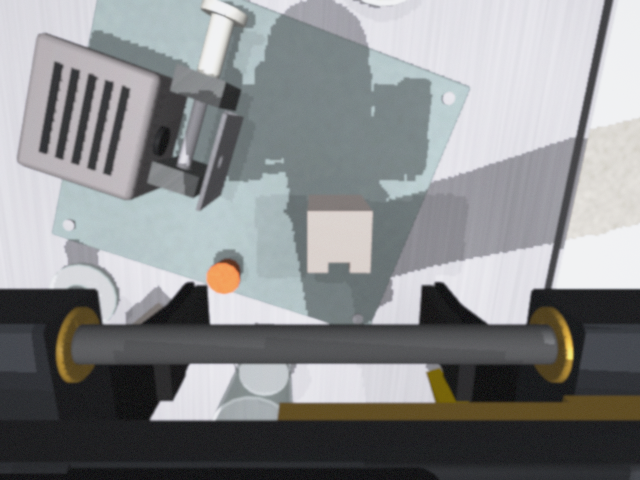

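The wrist view shows the block's top at (307..371, 211..272) with the slot at the bottom centre, about (339,268). The bracket's edge runs from about (241,115) to (200,208), and the pin's flange is near (223,10). I'll enlarge this for exact pixels.

Run:
```python
import cv2
p=cv2.imread('pics/w1.png')[95:285,150:400]
cv2.imwrite('pics/crop1.png',cv2.resize(p,None,fx=3,fy=3,interpolation=cv2.INTER_CUBIC))
```

```text
(no output)
```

View pics/crop1.png

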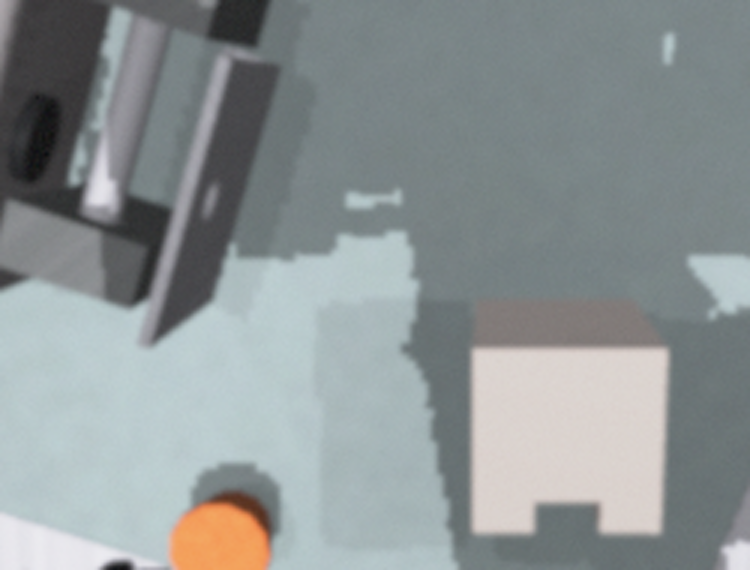

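Run:
```python
import numpy as np
from h import *
i=np.load('w1.npz');f=lambda c:(np.array(c)+.5)/3-.5+[150,95]
W=np.vstack([ray(f([(233,56),(152,347)]),i,.086),ray(f([(278,65),(212,300)]),i,.014)])
print('br edge',W.round(4),[np.linalg.norm(W[0]-W[1]),np.linalg.norm(W[2]-W[3])])
for q in (W[:2],W[2:]): print(fit([(0,-.035),(0,.035)],q))
print('hole',ray(f([(211,200)]),i,.062))
h=.023
B=ray(f([(471,347),(668,347),(662,534),(471,534)]),i,.089);print(fit([(-h,-h),(-h,h),(h,h),(h,-h)],B))
print('flange/pin neck', ray([(223,5),(214,55)],i,.062+.008))
```

```text
br edge [[ 0.5646 -0.1372  0.086 ]
 [ 0.5838 -0.07    0.086 ]
 [ 0.5663 -0.1366  0.014 ]
 [ 0.5849 -0.0698  0.014 ]] [np.float64(0.06981263784121713), np.float64(0.06933451611253638)]
(np.float64(-15.939029863534152), array([ 0.574226  , -0.10360885]), array([9.36810794e-05, 9.36810794e-05]))
(np.float64(-15.568283617412318), array([ 0.57558694, -0.10323388]), array([0.00033274, 0.00033274]))
hole [[ 0.57481132 -0.10298155  0.062     ]]
(np.float64(93.06824439483606), array([ 0.48402015, -0.05274762]), array([0.00022272, 0.00021923, 0.00037541, 0.00036893]))
flange/pin neck [[ 0.57063433 -0.20615894  0.07      ]
 [ 0.57685229 -0.17510172  0.07      ]]
```

Emit:
play_rows(
  commands="-0.61 0.2 -0.5 0 0 0;0 0 -1 0 0 0;0 0 -1 0 0 0;0 0 -1 0 0 0;0 0 -1 0 0 0;0 0 -0.9 0 0 0;0 0 -0.5 0 0 0;0 0 0 0 0 0",
  grip=87,
)

```text
time_s: 2.85
tcp_pos: [0.4818, -0.0548, 0.0436]
ee_rot: [[0.05, -0.999, -0.006], [-0.999, -0.05, -0.001], [0.001, 0.006, -1.0]]
wrist_force: [-0.5, 0.5, 0.3]
gripper_width: 0.996
gripper_force: 0.0
```

Emit:
play_rows(
  commands="0 0 0 0 0 0;0 0 0 0 0 0;0 0 0 0 0 0;0 0 0 0 0 0;0 0 0 0 0 0;0 0 0 0 0 0",
  grip=40,
)

```text
time_s: 3.45
tcp_pos: [0.4842, -0.0534, 0.0458]
ee_rot: [[0.053, -0.999, 0.001], [-0.999, -0.053, 0.0], [-0.0, -0.001, -1.0]]
wrist_force: [-0.1, -0.3, 0.5]
gripper_width: 0.542
gripper_force: 0.0
```

Emit:
play_rows(
  commands="0 0 0 0 0 0;0 0 0 0 0 0;0 0 0 0 0 0",
)

```text
time_s: 3.75
tcp_pos: [0.484, -0.0534, 0.0458]
ee_rot: [[0.053, -0.999, -0.0], [-0.999, -0.053, -0.0], [0.0, 0.0, -1.0]]
wrist_force: [-2.1, 1.8, 3.2]
gripper_width: 0.523
gripper_force: 30.0
```

Emit:
play_rows(
  commands="0 0 0.2 0 0 0;0 0 0 0 0 -0.4;0.13 -0.087 0 0 0 -0.82;0.13 -0.087 0 0 0 -0.82;0.13 -0.087 0 0 0 -0.82;0.13 -0.087 0 0 0 -0.82;0.13 -0.087 0 0 0 -0.82;0.13 -0.087 0 0 0 -0.82;0.13 -0.087 0 0 0 -0.82;0.13 -0.087 0 0 0 -0.82;0.13 -0.087 0 0 0 -0.82;0.13 -0.087 0 0 0 -0.82;0.13 -0.087 0 0 0 -0.82;0.13 -0.087 0 0 0 -0.82;0.13 -0.087 0 0 0 -0.82;0.13 -0.087 0 0 0 -0.82;0.13 -0.087 0 0 0 -0.8;0.12 -0.08 0 0 0 0;0 0 0 0 0 0;0 0 0 0 0 0",
)

```text
time_s: 5.75
tcp_pos: [0.5459, -0.095, 0.0513]
ee_rot: [[-0.962, 0.274, -0.001], [0.274, 0.962, 0.0], [0.001, -0.0, -1.0]]
wrist_force: [-0.2, -0.1, -3.0]
gripper_width: 0.523
gripper_force: 30.0
```

Run:
```python
from station import r,cams
import cv2,numpy as np
s=r.sense();E=np.array(s['ee_rot']);print(s['tcp_pos'],np.degrees(np.arctan2(E[1],E[0])),s['joints'])
i=cams.camera_info('wrist');p,d=cams.capture('wrist');np.savez('w2.npz',d=d,p=p,**i)
cv2.imwrite('pics/w2.png',p)
p,d=cams.capture('top');cv2.imwrite('pics/top2.png',cv2.resize(p[185:285,350:470],None,fx=5,fy=5,interpolation=cv2.INTER_CUBIC))
```

```text
[ 0.54588973 -0.09499625  0.05127905] [164.11120694  74.11121226 174.06289661] [ 6.88489215e+00  2.58345554e+01 -2.17239867e+01 -1.38961861e-02
 -4.24826939e+01 -1.12763431e+02]
```

View pics/w2.png

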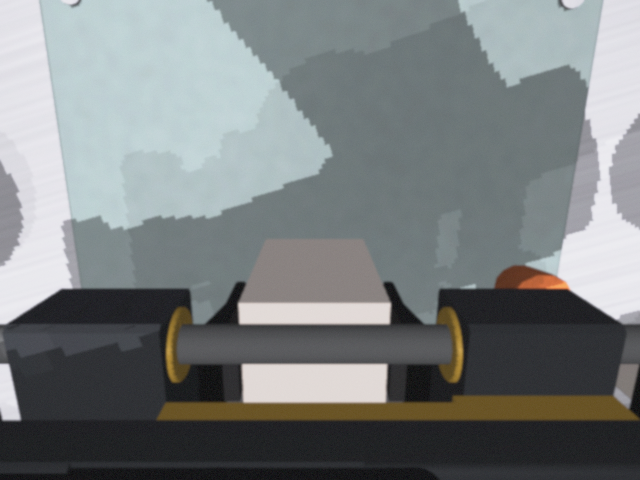

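The wrist view shows the block upright between the fingers at (242..390, 240..400), its plain back towards the camera. Next I lower it onto the plate and slide it the last few millimetres to the bracket.

Emit:
play_rows(
  commands="0 0 -0.08 0 0 0;0 0 -0.08 0 0 0;0 0 -0.03 0 0 0;0 0 0 0 0 0",
)

```text
time_s: 6.25
tcp_pos: [0.5461, -0.0949, 0.0458]
ee_rot: [[-0.961, 0.275, -0.0], [0.275, 0.961, -0.0], [0.0, -0.0, -1.0]]
wrist_force: [-0.7, -0.6, -1.0]
gripper_width: 0.532
gripper_force: 30.0
```

Emit:
play_rows(
  commands="0.064 -0.018 0 0 0 0;0.064 -0.018 0 0 0 0;0.032 -0.009 0 0 0 0;0 0 0 0 0 0;0 0 0 0 0 0",
)

```text
time_s: 6.75
tcp_pos: [0.5497, -0.0959, 0.0458]
ee_rot: [[-0.961, 0.276, -0.003], [0.276, 0.961, 0.001], [0.003, -0.0, -1.0]]
wrist_force: [-3.1, 3.4, 2.3]
gripper_width: 0.524
gripper_force: 30.0
```

Emit:
play_rows(
  commands="0.03 -0.009 0 0 0 0;0 0 0 0 0 0;0.03 -0.009 0 0 0 0;0 0 0 0 0 0;0 0 0 0 0 0",
)

```text
time_s: 7.25
tcp_pos: [0.5496, -0.096, 0.0458]
ee_rot: [[-0.961, 0.276, -0.006], [0.276, 0.961, 0.001], [0.006, -0.001, -1.0]]
wrist_force: [-8.4, 7.7, 6.3]
gripper_width: 0.526
gripper_force: 30.0
```

Emit:
play_rows(
  commands="-0.04 0.012 0 0 0 0;-0.03 0.008 0 0 0 0;0 0 0 0 0 0",
)

```text
time_s: 7.55
tcp_pos: [0.5497, -0.096, 0.0458]
ee_rot: [[-0.961, 0.275, -0.002], [0.275, 0.961, 0.0], [0.002, -0.0, -1.0]]
wrist_force: [-4.5, 4.0, 1.6]
gripper_width: 0.532
gripper_force: 30.0
```

Emit:
play_rows(
  commands="0 0 0 0 0 0;0 0 0 0 0 0;0 0 0 0 0 0;0 0 0 0 0 0;0 0 0 0 0 0",
  grip=80,
)

```text
time_s: 8.05
tcp_pos: [0.551, -0.0964, 0.0459]
ee_rot: [[-0.961, 0.275, 0.001], [0.275, 0.961, -0.0], [-0.001, 0.0, -1.0]]
wrist_force: [0.5, 0.4, -0.7]
gripper_width: 0.873
gripper_force: 0.0
```

Emit:
play_rows(
  commands="0 0 0.3 0 0 0;0 0 0.8 0 0 0;0 0 1 0 0 0;0 0 1 0 0 0;0 0 1 0 0 0;0.32 -0.09 1 0 0 0;0.64 -0.18 0.8 0 0 0;0.32 -0.09 0 0 0 0;0 0 0 0 0 0;0 0 0 0 0 0",
)

```text
time_s: 9.05
tcp_pos: [0.5879, -0.107, 0.2216]
ee_rot: [[-0.961, 0.276, -0.003], [0.276, 0.961, 0.0], [0.003, -0.0, -1.0]]
wrist_force: [1.4, 0.8, -0.1]
gripper_width: 0.919
gripper_force: 0.0
```

Run:
```python
from station import r,cams
import cv2,numpy as np
i=cams.camera_info('wrist');p,d=cams.capture('wrist');np.savez('w3.npz',d=d,p=p,**i)
cv2.imwrite('pics/w3.png',p)
```

```text
(no output)
```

View pics/w3.png

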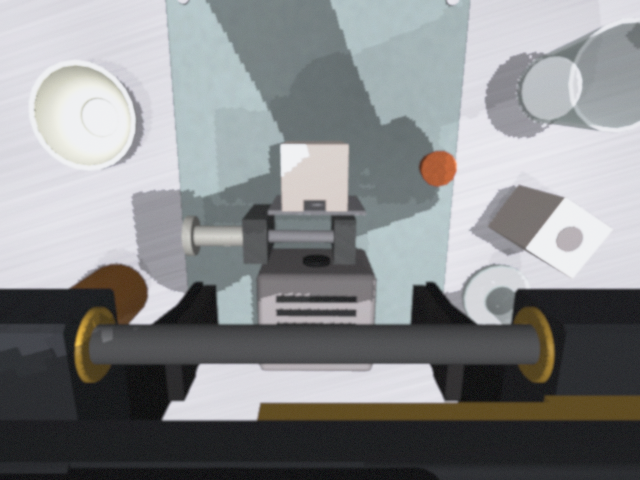

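The block stands with its slot, about (315,206), towards the bracket. The bracket runs (268..364, 200..212) and the pin lies along y≈237, with its flange at (189,237). I'll enlarge to check the gap and centring.

Run:
```python
import cv2
p=cv2.imread('pics/w3.png')[130:272,170:390]
cv2.imwrite('pics/crop3.png',cv2.resize(p,None,fx=3.5,fy=3.5,interpolation=cv2.INTER_CUBIC))
```

```text
(no output)
```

View pics/crop3.png

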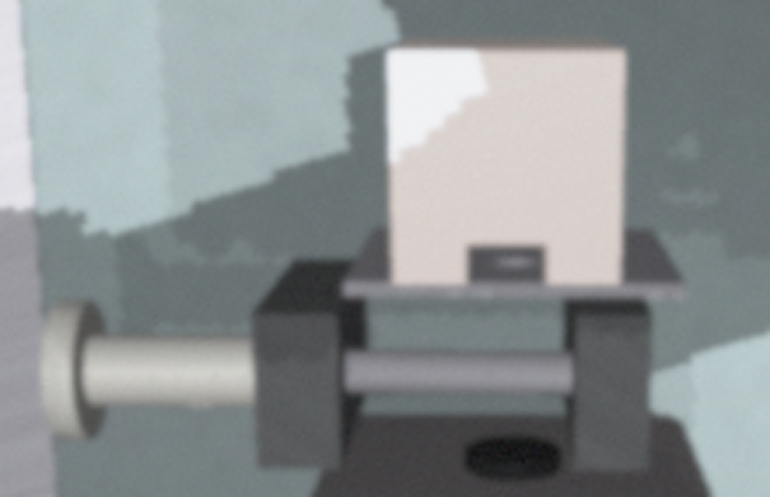

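Run:
```python
import numpy as np
from h import *
i=np.load('w3.npz');f=lambda c:(np.array(c)+.5)/3.5-.5+[170,130]
K=ray(f([(343,281),(687,284)]),i,.086);a,t,e=fit([(0,-.035),(0,.035)],K);print('bracket',a,t,e)
h=.023
b,tb,e=fit([(-h,-h),(-h,h),(h,h),(h,-h)],ray(f([(386,48),(626,49),(623,284),(391,283)]),i,.089));print('block',b,tb,e)
R=lambda a:np.array([[np.cos(np.radians(a)),-np.sin(np.radians(a))],[np.sin(np.radians(a)),np.cos(np.radians(a))]])
print('rel',(tb-t)@R(a),b-a)
print('hole',(ray(f([(516,262)]),i,.062)[0,:2]-t)@R(a))
P=ray(f([(80,337),(80,400),(255,337),(255,402)]),i,.062);print('neck ends',P.round(4))
for z in(.062,): print('neck axis',ray(f([(78,370),(100,370),(254,370)]),i,.062).round(4), (ray(f([(78,370),(100,370),(254,370)]),i,.062)[:,:2]-t)@R(a))
print('pin_grip pred',t+R(a)@[.025,-.075])
```

```text
bracket -16.488486536525144 [ 0.57501448 -0.10268007] [0.00010202 0.00010202]
block -15.977516505425804 [ 0.55205387 -0.09790731] [2.53958456e-04 9.12990112e-05 4.16722856e-04 2.21476900e-04]
rel [-0.02337102 -0.00194026] 0.5109700310993404
hole [9.39725795e-05 3.52767304e-04]
neck ends [[ 0.5648 -0.1998  0.062 ]
 [ 0.5784 -0.2048  0.062 ]
 [ 0.5755 -0.1625  0.062 ]
 [ 0.5896 -0.1673  0.062 ]]
neck axis [[ 0.5718 -0.2028  0.062 ]
 [ 0.5731 -0.1981  0.062 ]
 [ 0.5826 -0.1651  0.062 ]] [[ 0.0253103  -0.09697256]
 [ 0.02526678 -0.0920706 ]
 [ 0.02496217 -0.05775818]]
pin_grip pred [ 0.5776997  -0.18169139]
```

The relative fit gives the block standing within 0.4 mm of the bracket and about 0.5° off in yaw, but roughly 1.9 mm too far to -y. I'll regrip it and centre it.

Emit:
play_rows(
  commands="-0.4 0.13 -0.5 0 0 0;-0.5 0.17 -1 0 0 0;-0.397 0.13 -1 0 0 -0.03;0 0 -1 0 0 0;0 0 -1 0 0 0;0 0 -0.9 0 0 0;0 0 -0.5 0 0 0;0 0 0 0 0 0;0 0 0 0 0 0",
)

```text
time_s: 10.0
tcp_pos: [0.5498, -0.0942, 0.0458]
ee_rot: [[-0.96, 0.279, -0.001], [0.279, 0.96, -0.0], [0.001, -0.001, -1.0]]
wrist_force: [-0.3, 0.4, 0.5]
gripper_width: 0.919
gripper_force: 0.0
```

Emit:
play_rows(
  commands="0 0 0 0 0 0;0 0 0 0 0 0;0 0 0 0 0 0;0 0 0 0 0 0;0 0 0 0 0 0;0 0 0 0 0 0;0 0 0 0 0 0",
  grip=40,
)

```text
time_s: 10.7
tcp_pos: [0.5502, -0.0944, 0.0462]
ee_rot: [[-0.96, 0.279, -0.0], [0.279, 0.96, -0.0], [-0.0, -0.0, -1.0]]
wrist_force: [0.4, -1.2, 3.2]
gripper_width: 0.526
gripper_force: 30.0
```

Emit:
play_rows(
  commands="0.032 -0.009 0 0 0 0;0 0 0 0 0 0;0.032 -0.009 0 0 0 0;0 0 0 0 0 0;0 0 0 0 0 0",
)

```text
time_s: 11.2
tcp_pos: [0.5502, -0.0944, 0.0462]
ee_rot: [[-0.96, 0.28, -0.004], [0.28, 0.96, 0.0], [0.004, -0.001, -1.0]]
wrist_force: [-5.7, 3.1, 7.8]
gripper_width: 0.53
gripper_force: 30.0
```

Emit:
play_rows(
  commands="-0.032 0.009 0 0 0 0;-0.012 0.003 0 0 0 0;0 0 0 0 0 0",
)

```text
time_s: 11.5
tcp_pos: [0.5502, -0.0944, 0.0462]
ee_rot: [[-0.96, 0.279, -0.001], [0.279, 0.96, -0.0], [0.001, -0.0, -1.0]]
wrist_force: [-3.2, -0.0, 6.3]
gripper_width: 0.525
gripper_force: 30.0
```

Emit:
play_rows(
  commands="0 0 0 0 0 0;0 0 0 0 0 0;0 0 0 0 0 0;0 0 0 0 0 0;0 0 0 0 0 0",
  grip=80,
)

```text
time_s: 12.0
tcp_pos: [0.5509, -0.0943, 0.0457]
ee_rot: [[-0.96, 0.279, -0.0], [0.279, 0.96, 0.0], [0.0, 0.0, -1.0]]
wrist_force: [0.4, -0.7, 0.1]
gripper_width: 0.875
gripper_force: 0.0
```

Emit:
play_rows(
  commands="0 0 0.3 0 0 0;0 0 0.8 0 0 0;0 0 1 0 0 0;0 0 1 0 0 0;0 0 1 0 0 0;0.32 -0.09 1 0 0 0;0.64 -0.18 0.8 0 0 0;0.32 -0.09 0 0 0 0;0 0 0 0 0 0;0 0 0 0 0 0;0 0 0 0 0 0",
)

```text
time_s: 13.1
tcp_pos: [0.588, -0.105, 0.2216]
ee_rot: [[-0.96, 0.28, -0.003], [0.28, 0.96, 0.0], [0.003, -0.001, -1.0]]
wrist_force: [0.4, -0.6, 0.7]
gripper_width: 0.917
gripper_force: 0.0
```

Run:
```python
from station import r,cams
import cv2,numpy as np
i=cams.camera_info('wrist');p,d=cams.capture('wrist');np.savez('w4.npz',d=d,p=p,**i)
s=r.sense();E=np.array(s['ee_rot']);print(s['time_s'],s['tcp_pos'],np.degrees(np.arctan2(E[1],E[0])))
cv2.imwrite('pics/crop4.png',cv2.resize(p[130:272,170:390],None,fx=3.5,fy=3.5,interpolation=cv2.INTER_CUBIC))
```

```text
13.15 [ 0.58811906 -0.10501205  0.22183474] [163.77719488  73.7772852  179.41516271]
```

View pics/crop4.png

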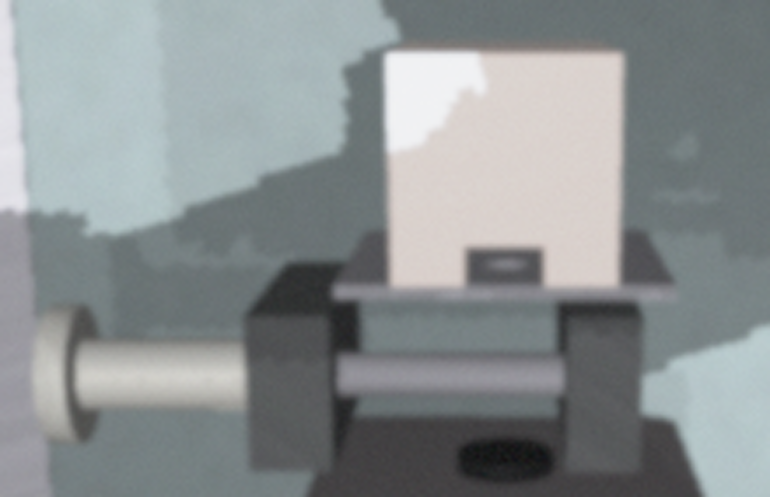

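The block's front edge (390..621) is centred on the bracket (333..677), and the slot (465..543) is over the hole at about 507. It stands flush and is done. The pin's neck runs along crop row 375. Next I turn the tool 90° and go above the neck.

Emit:
play_rows(
  commands="-0.031 -0.21 0 0 0 0.5;-0.031 -0.21 0 0 0 0.83;-0.031 -0.21 0 0 0 0.83;-0.031 -0.21 0 0 0 0.83;-0.031 -0.21 0 0 0 0.83;-0.031 -0.21 0 0 0 0.83;-0.031 -0.21 0 0 0 0.83;-0.031 -0.21 0 0 0 0.83;-0.031 -0.21 0 0 0 0.83;-0.031 -0.21 0 0 0 0.83;-0.031 -0.21 0 0 0 0.83;-0.031 -0.21 0 0 0 0.83;-0.031 -0.21 0 0 0 0.84;0 0 -0.5 0 0 0;0 0 -1 0 0 0;0 0 -1 0 0 0;0 0 -0.7 0 0 0;0 0 0 0 0 0;0 0 0 0 0 0",
  grip=50,
)

```text
time_s: 15.05
tcp_pos: [0.5771, -0.1871, 0.1271]
ee_rot: [[-0.279, -0.96, -0.001], [-0.96, 0.279, -0.001], [0.001, 0.0, -1.0]]
wrist_force: [0.4, -0.1, 1.5]
gripper_width: 0.577
gripper_force: 0.0
```

Run:
```python
from station import r,cams
import cv2,numpy as np
i=cams.camera_info('wrist');p,d=cams.capture('wrist');np.savez('w5.npz',d=d,p=p,**i)
s=r.sense();E=np.array(s['ee_rot']);print(s['time_s'],s['tcp_pos'],np.degrees(np.arctan2(E[1],E[0])),s['joints'])
cv2.imwrite('pics/w5.png',p)
```

```text
15.1 [ 0.57781036 -0.18717376  0.12800646] [-106.20943582  163.79058895  -23.84443033] [-2.67525077e+00  2.48722254e+01 -9.59992095e+00  4.55296916e-02
 -5.54310497e+01 -1.35599744e+01]
```

View pics/w5.png

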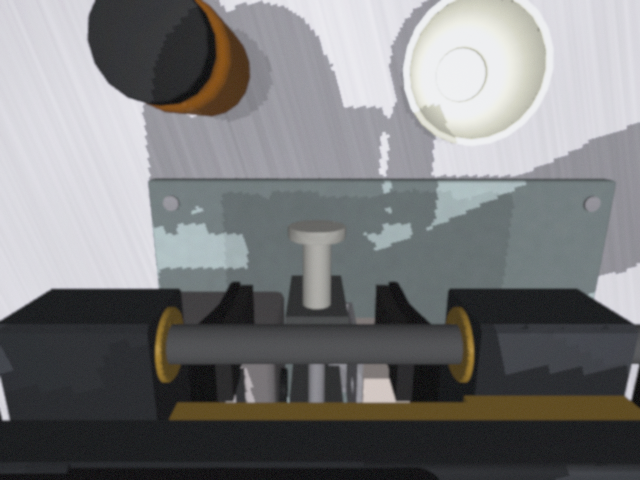

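The pin's axis is at column 317, centred between the fingers (252 and 375). The flange is at (316,232), clear of the pads on the camera side. Going down now.

Emit:
play_rows(
  commands="-0.04 0.01 -0.6 0 0 0;0 0 -0.8 0 0 0;0 0 -0.7 0 0 0;0 0 -0.5 0 0 0;0 0 -0.23 0 0 0;0 0 0 0 0 0;0 0 0 0 0 0",
)

```text
time_s: 15.8
tcp_pos: [0.577, -0.1869, 0.0434]
ee_rot: [[-0.279, -0.96, 0.003], [-0.96, 0.279, -0.0], [-0.0, -0.003, -1.0]]
wrist_force: [-0.1, 0.4, 0.9]
gripper_width: 0.571
gripper_force: 0.0
```

Emit:
play_rows(
  commands="0 0 0 0 0 0;0 0 0 0 0 0;0 0 0 0 0 0;0 0 0 0 0 0;0 0 0 0 0 0",
  grip=21,
)

```text
time_s: 16.3
tcp_pos: [0.576, -0.1867, 0.0421]
ee_rot: [[-0.28, -0.96, 0.0], [-0.96, 0.28, -0.0], [-0.0, -0.0, -1.0]]
wrist_force: [-0.1, -0.1, -0.0]
gripper_width: 0.267
gripper_force: 0.0
```

Emit:
play_rows(
  commands="-0.028 -0.096 0 0 0 0;0 0 0 0 0 0;-0.014 -0.048 0 0 0 0;0 0 0 0 0 0;0 0 0 0 0 0",
)

```text
time_s: 16.8
tcp_pos: [0.5748, -0.1906, 0.0419]
ee_rot: [[-0.28, -0.96, 0.0], [-0.96, 0.28, 0.0], [-0.0, -0.0, -1.0]]
wrist_force: [0.4, 4.8, -0.3]
gripper_width: 0.244
gripper_force: 6.2
```

Emit:
play_rows(
  commands="0 0 0 0 0 0;0 0 0 0 0 0;0 0 0 0 0 0;0 0 0 0 0 0",
  grip=10,
)

```text
time_s: 17.2
tcp_pos: [0.5747, -0.1908, 0.0418]
ee_rot: [[-0.28, -0.96, -0.0], [-0.96, 0.28, 0.0], [-0.0, 0.0, -1.0]]
wrist_force: [1.4, 5.5, -1.2]
gripper_width: 0.173
gripper_force: 30.9
```

Emit:
play_rows(
  commands="-0.056 -0.192 0 0 0 0;-0.056 -0.192 0 0 0 0;-0.056 -0.192 0 0 0 0;-0.056 -0.192 0 0 0 0;-0.056 -0.192 0 0 0 0;0 0 0 0 0 0;0 0 0 0 0 0",
)

```text
time_s: 17.9
tcp_pos: [0.5671, -0.2171, 0.0418]
ee_rot: [[-0.28, -0.96, 0.002], [-0.96, 0.28, 0.003], [-0.003, -0.001, -1.0]]
wrist_force: [2.7, 14.6, 1.6]
gripper_width: 0.168
gripper_force: 33.0
```

Emit:
play_rows(
  commands="-0.028 -0.096 0 0 0 0;0 0 0 0 0 0;0 0 0 0 0 0",
)

```text
time_s: 18.2
tcp_pos: [0.5671, -0.2172, 0.0418]
ee_rot: [[-0.279, -0.96, 0.003], [-0.96, 0.279, 0.006], [-0.006, -0.001, -1.0]]
wrist_force: [3.3, 24.8, 3.0]
gripper_width: 0.175
gripper_force: 35.3
```

Stiff stop at 27.4 mm of tool travel: the last 3 mm of command gave no motion, and the force rose by 10 N. I'll ease off slightly and check numerically that the shaft has left its seat and the bystanders are unmoved.

Emit:
play_rows(
  commands="0.018 0.063 0 0 0 0;0 0 0 0 0 0;0 0 0 0 0 0",
)

```text
time_s: 18.5
tcp_pos: [0.5671, -0.2171, 0.0418]
ee_rot: [[-0.279, -0.96, 0.002], [-0.96, 0.279, 0.004], [-0.004, -0.001, -1.0]]
wrist_force: [3.0, 19.6, 0.9]
gripper_width: 0.173
gripper_force: 33.8
```

Run:
```python
from station import r,cams
import cv2,numpy as np
from h import *
t=np.array([.575,-.1028]);a=np.radians(-16.2);R=np.array([[np.cos(a),-np.sin(a)],[np.sin(a),np.cos(a)]])
def prof(info,d,p,lab):
    ys=np.arange(-.036,.0131,.004);o=[]
    for y in ys:
        X=np.r_[t+R@[.025,y],.067];c=info['R']@X+np.ravel(info['t']);u=info['mtx']@c/c[2];k,l=int(round(u[1])),int(round(u[0]))
        if 0<=k<480 and 0<=l<640:
            # height seen at pixel
            cc=np.linalg.inv(info['mtx'])@[l,k,1]*d[k,l];z=(info['R'].T@(cc-np.ravel(info['t'])))[2]
            o.append((round(y*1e3),int(p[k,l].mean()),round(z*1e3)))
    print(lab,o)
for n,f in [('wrist',('w4','w5')),('top',('top0',)),('scene',('scene0',))]:
    for g in f:
        q=np.load(g+'.npz');prof(q,q['d'],q['p'],g)
    i=cams.camera_info(n);p,d=cams.capture(n);np.savez(n+'9.npz',d=d,p=p,**i);prof(i,d,p,n+' now')
    if n!='wrist':
        df=cv2.absdiff(p,q['p']).max(2)>40;df=cv2.morphologyEx(df.astype(np.uint8),cv2.MORPH_OPEN,np.ones((3,3)))
        k,_,st,ce=cv2.connectedComponentsWithStats(df);print(n,[list(map(int,x[:5])) for x in st[1:] if x[4]>12])
s=r.sense();print(s['time_s'],s['tcp_pos'],s['wrist_force'],s['gripper_width'])
```

```text
w4 [(-36, 133, 65), (-32, 147, 65), (-28, 150, 65), (-24, 149, 66), (-20, 152, 65), (-16, 150, 66), (-12, 152, 65), (-8, 153, 66), (-4, 153, 66), (0, 151, 66), (4, 153, 66), (8, 152, 67), (12, 135, 66)]
w5 [(-36, 78, 212), (-32, 82, 213), (-28, 83, 212), (-24, 80, 213), (-20, 89, 212), (-16, 143, 66), (-12, 144, 65), (-8, 144, 66), (-4, 142, 65), (0, 141, 66), (4, 143, 65), (8, 73, 222), (12, 68, 223)]
wrist now []
top0 [(-36, 84, 77), (-32, 133, 73), (-28, 129, 61), (-24, 135, 70), (-20, 138, 64), (-16, 132, 66), (-12, 140, 67), (-8, 131, 60), (-4, 142, 69), (0, 132, 65), (4, 140, 66), (8, 143, 59), (12, 124, 62)]
top now [(-36, 54, 81), (-32, 82, 68), (-28, 79, 437), (-24, 95, 455), (-20, 108, 465), (-16, 112, 468), (-12, 121, 473), (-8, 123, 478), (-4, 129, 486), (0, 129, 479), (4, 135, 480), (8, 137, 485), (12, 137, 482)]
top [[368, 187, 51, 55, 1073], [421, 187, 6, 8, 39], [400, 189, 21, 24, 327], [303, 188, 198, 292, 12724], [425, 193, 30, 30, 575], [380, 213, 4, 11, 36], [420, 213, 5, 6, 25], [468, 222, 5, 5, 23], [379, 226, 5, 14, 46], [378, 244, 3, 5, 15], [461, 249, 179, 23
[... 1045 characters left out ...]
, [80, 23, 27, 45, 387], [197, 26, 55, 104, 2483], [54, 82, 16, 26, 176], [196, 87, 12, 8, 68], [250, 101, 23, 67, 365], [168, 105, 5, 7, 24], [210, 107, 8, 23, 115], [164, 117, 7, 13, 64], [220, 117, 30, 58, 800], [172, 118, 13, 16, 121], [200, 119, 8, 9, 46], [167, 138, 11, 11, 76], [218, 140, 14, 14, 157], [40, 150, 6, 4, 18], [176, 157, 4, 4, 14], [0, 161, 40, 54, 1226], [202, 174, 35, 27, 466], [236, 175, 4, 4, 15], [0, 177, 294, 164, 9849], [183, 178, 19, 8, 106], [161, 218, 83, 132, 4355], [246, 244, 17, 8, 81], [240, 258, 17, 15, 123], [209, 310, 19, 15, 184], [161, 320, 8, 18, 110]]
18.65 [ 0.56706448 -0.21712975  0.04181103] [ 2.41746689 18.60100591  1.68456606] 0.17536887598261447
```

The scene camera's depth shows the shaft ending between y = -8 and -4 mm, so the tip is at its fully-back position of -7. The pin is held against its stop on the flange. Handing in.

```bash
python3 -c "
from station import r
print(r.finish_job())"
```

```text
the job is handed in; nothing more can be done
None
```

The job is handed in at about 18.7 s: the block stands upright and released, flush against the bracket with its slot over the hole, and the shutter pin is gripped and held fully back at its stop; I did not see any bystander touched, but I made no separate final check that none had moved.

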